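# Pin the keeper strap over a flange ring in its fixture

### The job

Lock the red flange ring into its fixture: put the steel keeper strap across it, with the strap's large round eye down over the upright stud and its square end flat on the drilled block, then take the pin with the tall cylindrical knob from the pin rack and push it down through the strap's small hole into the block until its head sits flush on the strap. Leave the other two pins in the rack and the ring in its place.

Things in the scene. Friction and masses are not known exactly. Their poses are not given: they have to be found in the camera images.
- fixture: Fixed fixture: dark steel base plate 110 (x) by 235 (y) by 15 mm high, origin at the centre of its underside on the table, z up. In its middle a low boss centres the red ring. At y = +65 mm stands the stud, at y = -65 mm the drilled aluminium block (44 by 36 mm in x and y, top 60 mm above the table).
- fixture_stud (a point): On the stud's axis, on the flat shoulder where the strap's eye comes to rest, 60 mm above the table. Shoulder 32 mm diameter; above it the spigot, 20 mm diameter, rises 35 mm, its last 12 mm tapering to 10 mm diameter.
- fixture_lock (a point): Centre of the mouth of the round vertical hole in the drilled block, on the block's top, 60 mm above the table, 130 mm from the stud. Hole 16 mm diameter, 45 mm deep (down to the base plate).
- strap: Loose steel strap, 0.4 kg, lying flat on the table, 10 mm thick and about 171 mm long along its x, origin at the underside midway between its two holes, z up. Upright grip rib in its middle on top, centred on the origin: 44 mm long (x), 12 mm wide (y), from 10 to 40 mm above the underside; pinch it across y. Between the ends the strap is 28 mm wide.
- strap_eye (a point): Centre of the strap's large eye, at x = -65 mm, level with the underside. Round end of 48 mm diameter with a hole of 24 mm diameter right through.
- strap_pinhole (a point): Centre of the strap's small hole, at x = +65 mm, level with the strap's top face. Square end 34 by 34 mm with a hole of 18 mm diameter right through.
- pin: Loose steel pin, 0.14 kg, standing upright in one of the three holes of the rack, knob up. Origin on its axis at the underside of the head, z up along the pin. The head is a cylindrical knob 24 mm diameter and 30 mm tall (0 to +30 mm); the shank is 12 mm diameter and reaches 45 mm below the origin, its last 8 mm tapering to 6 mm diameter.
- rack: Fixed grey plastic block, 180 (x) by 60 (y) by 50 mm high, origin at the centre of its underside on the table; three square through holes, 15 mm wide, in a row along x, 58 mm apart, the middle one at the centre. The pins' heads rest on its top.
- disc_pin: Another loose pin in the rack, to be left there: flat disc head 38 mm diameter and 10 mm tall, shank 12 mm diameter, 30 mm long. Origin at the underside of the head.
- ball_pin: Another loose pin in the rack, to be left there: ball head 20 mm diameter (centre 12 mm above the origin), shank 12 mm diameter, 30 mm long. Origin at the underside of the head.
- flange_ring: Loose red ring, 88 mm across its flange and 36 mm tall, sitting over the boss in the middle of the fixture, top 51 mm above the table. Origin at the centre of its underside.
Not all that is in view belongs to the job. What is shaped like the strap but pink is not meant.

How it is judged:
By the outcome, as a careful person would: the job done as asked, in the order asked, and still so for the second after the job is handed in, with the robot touching nothing.
It also fails if it takes over 72 s, if anything falls off the work surface, if the arm or the gripper's body presses on something with over 40 N, if the wrist force passes 120 N, or if a joint passes its speed limit or range.

### The arm

A 6-joint arm with a two-finger parallel gripper is mounted at the origin on the work surface. World frame = base frame: x ahead of the robot, y to its left, z up, the work surface at z = 0. Lengths are in m, angles in degrees, forces in N, time in s.
With the tool pointing down it reaches from about 0.35 to 0.875 m from the base axis. Payload 4.2 kg.
Tool frame: the origin (TCP) lies on the mounting face of the last link; the fingertips stand 182 mm ahead of it and the grasp point (between the pads) lies 164 mm ahead of it (r.tcp_to_grasp is the distance from the TCP to the grasp point, in m); z points along the fingers, y is the line along which they close (so a half turn about z gives the same grasp; the last joint's range is limited). The gripper opens to 87 mm and grips with 3 to 60 N. Pads are 19 mm wide; open, the fingers measure 117 mm over their backs; the gripper's body (75 mm by 190 mm) begins 51 mm behind the grasp point.
Start: joints at [-56.001, 22.042, 0.453, 0, -68.411, -14.817], TCP at [0.205, -0.59, 0.405] pointing down, gripper open.
Joint ranges: [-179.83, 179.83], [-69.29, 118.12], [-61.27, 80.66], [-181.25, 117.63], [-171.15, -9.14], [-177.46, 177.46]. Speed limits (degrees/s): [159.86, 159.86, 180, 180, 180, 180].

### API

Orientations are given as a 3x3 rotation matrix whose columns are the frame's x, y, z axes.
In Python, from station import sense, eyes, r gives the robot as it stands.
- The arm moves only by the tool jog_arm, never from a script. Its argument "increments" is a list of rows, each a list of 4 numbers: the shift along the tool's x, y, z normalised to -1 to 1, where 1 is 0.02 m, then the turn about the tool's z normalised to -1 to 1, where 1 is 0.08 rad. A call has 1 to 10 rows; each row shifts and turns the commanded pose from where the row before left it, along the tool's axes as they then stand; what a row does not reach is not made up. A row lasts 1/10 s, in which the tool goes at most 50 mm and 8.59 degrees, less where a joint would pass 70% of its speed; a pose out of reach is approached as far as the arm can. A call with a number of a shift or a turn outside -1 to 1 is refused whole. A call with a gripper value outside its range is refused whole. "grip" is the finger opening in mm, from 0 to 87, set as the call begins (left out, the last holds). The fingers move at their own pace and stop on an object; the grip force is fixed at half the most. Time passes only in rows, so rows that do not move let the fingers close. It gives the time, the measured TCP pose, the force, the opening and the grip force at its end, in the units of the state.
- sense(): the state, without advancing time (a new reading comes with each control period).
- eyes.capture(name): name is "scene" or "side" or "wrist"; returns the picture (400x640x3 uint8, blue, green, red); there is no depth.
- eyes.get_calibration(name): a dict with "camera_matrix" (3x3 intrinsics, pixels), "R" (3x3) and "t" (3): a world point X has camera coordinates R X + t; the wrist camera has in their place "T_tool_cam" (4x4, takes a point from camera to tool coordinates, whose origin is the TCP and whose axes are the flange's). Camera axes: x right, y down, z forward; pixel columns grow to the right and rows downward; lengths in m; the calibration is good to about 2 mm. The wrist camera is an equidistant fisheye: a pixel r from the principal point sees the ray r / f radians off the axis. A picture is of the moment at which its call begins: read the wrist's pose just before it. get_calibration takes no time and is no camera call.
- r.finish_job(): hands the job in; it is judged then, once.
Trained networks look in the newest picture that a camera, given by its name, has taken for a name from the list of things; names that differ only in an ending like _2 or _b are one class to them, and where a whole thing is asked for, a point or a joint stands for the part that bears it (a point fixed in the world has none). Each returns a list of dicts, best first, with "conf" (0 to 1); they miss things now and then, are a little off and sometimes report something else, mostly with a low value. They report only what shows in the picture. A call takes as long as a camera call. They do not tell look-alikes from the thing itself.
- eyes.spot_in(camera, name): "centre" ([x, y, z] in m, in world coordinates, good to about 4 mm: the middle of the surface that is visible of it).
- eyes.outline_of(camera, name): "mask" (400x640 bool, what is visible of it).
The state is a dict: "time_s": time; "joints": joint angles; "joint_velocities": joint speeds; "effort": joint torques, N m; "tcp_pos": TCP position; "ee_rot": TCP orientation; "wrist_force": force on the tool from outside, world axes, zero at the start; "moment": the same for the moment, N m; "gripper_width": opening from 0.0 (shut) to 1.0 (fully open); "gripper_force": force on a finger pad.
Only numpy, scipy, OpenCV 4.12 (cv2) and the standard library are available. Lean on these libraries where they do the work, as an engineer would, in place of code of your own. Each camera call takes 0.05 s, during which the arm holds its last target. There are 200 camera calls.

## Working session

There is one attempt and no reset: what is moved stays moved. The work goes in short steps, Python scripts to look and compute and a tool call to move; the robot and the scene stay as the last step left them, time stands still between calls to the robot, and variables do not carry over. Pictures are saved under pics/ and viewed, at most 10 in all, crops included, and the job is handed in when it is done.

Besides the shell and the picture viewer there is one more tool, called after "Request:" as name(argument=value, ...), one argument or row to a line, values as JSON. jog_arm: Moves the arm, as the interface text tells. Its arguments: {"type":"object","properties":{"increments":{"type":"array"},"grip":{"type":"number"}},"required":["increments"]}

```bash
ls; mkdir -p pics
python3 - <<'E'
from station import sense, eyes, r
import cv2,numpy as np
s=sense();print(s['time_s'],s['tcp_pos'],np.round(s['ee_rot'],3).tolist(),s['gripper_width'])
a=eyes.capture('scene');b=eyes.capture('side')
cv2.imwrite('pics/scene.png',a);cv2.imwrite('pics/side.png',b)
for c in('scene','side'):
  for n in('strap','strap_eye','strap_pinhole','fixture_stud','fixture_lock','pin','disc_pin','ball_pin','rack','fixture','flange_ring'):
    print(c,n,[(np.round(d['centre'],3).tolist(),round(d['conf'],2)) for d in eyes.spot_in(c,n)])
E
```

```text
pics
0.0 [ 0.20535326 -0.59008853  0.4036504 ] [[-0.945, -0.328, -0.001], [-0.328, 0.945, 0.002], [0.0, 0.002, -1.0]] 0.9982359394665338
scene strap [([0.544, 0.297, 0.011], 0.94), ([0.327, 0.23, 0.008], 0.76)]
scene strap_eye [([0.54, 0.3, 0.012], 0.86), ([0.325, 0.228, 0.008], 0.82)]
scene strap_pinhole [([0.541, 0.299, 0.009], 0.87), ([0.327, 0.234, 0.01], 0.63)]
scene fixture_stud [([0.613, -0.044, 0.013], 0.59)]
scene fixture_lock [([0.614, -0.046, 0.015], 0.74)]
scene pin [([0.523, -0.264, 0.079], 0.58)]
scene disc_pin [([0.462, -0.268, 0.058], 0.5)]
scene ball_pin [([0.579, -0.266, 0.067], 0.68), ([0.61, -0.046, 0.011], 0.6)]
scene rack [([0.555, -0.273, 0.051], 0.89), ([0.61, -0.041, 0.014], 0.71)]
scene fixture [([0.606, -0.046, 0.012], 0.85)]
scene flange_ring [([0.588, -0.022, 0.039], 0.7)]
side strap [([0.509, 0.31, 0.01], 0.96), ([0.298, 0.262, 0.012], 0.72), ([0.576, 0.033, 0.018], 0.66)]
side strap_eye [([0.509, 0.31, 0.007], 0.89), ([0.3, 0.262, 0.011], 0.76)]
side strap_pinhole [([0.506, 0.307, 0.015], 0.89), ([0.298, 0.265, 0.01], 0.7)]
side fixture_stud [([0.575, 0.032, 0.012], 0.7)]
side fixture_lock [([0.575, 0.034, 0.016], 0.83)]
side pin [([0.515, -0.257, 0.072], 0.6)]
side disc_pin []
side ball_pin []
side rack [([0.511, -0.236, 0.038], 0.8)]
side fixture [([0.577, 0.032, 0.017], 0.62)]
side flange_ring [([0.587, -0.025, 0.04], 0.64)]
```

View pics/scene.png

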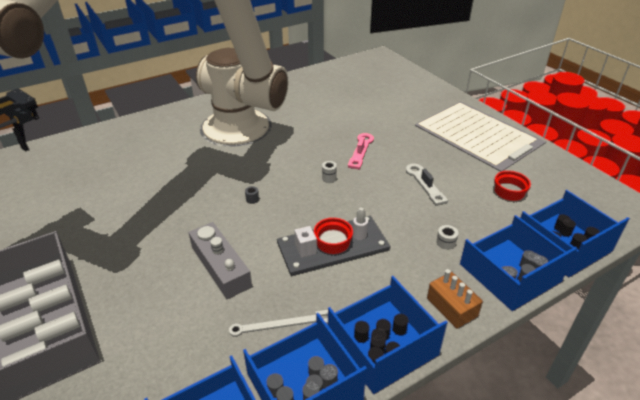

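View pics/side.png

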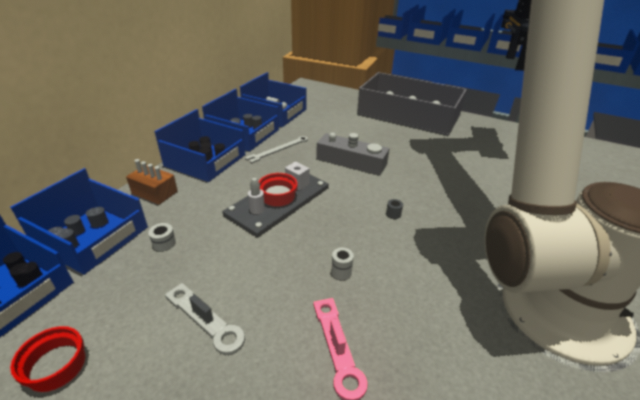

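The steel strap is at scene (427,182): round eye near (413,170), square end near (440,198), with a dark rib. In the side view its eye is at (228,338). The pink look-alike is at scene (361,150) and side (340,345). Rack pins in the scene view are disc (206,232), knob (215,243) and ball (229,265). The stud is at (361,215) and the block at (305,236). Things that could be mistaken are the pink strap, the spanner (280,325), and the disc and ball pins.

Run:
```python
import cv2,numpy as np
a=cv2.imread('pics/scene.png');b=cv2.imread('pics/side.png')
def crop(im,x,y,w=100,h=75):
  return cv2.resize(im[y:y+h,x:x+w],(400,300),interpolation=cv2.INTER_CUBIC)
A=np.vstack([np.hstack([crop(a,380,150),crop(b,155,280)]),np.hstack([crop(a,285,195),crop(b,225,155)])])
cv2.imwrite('pics/crops.png',A)
```

```text
(no output)
```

View pics/crops.png

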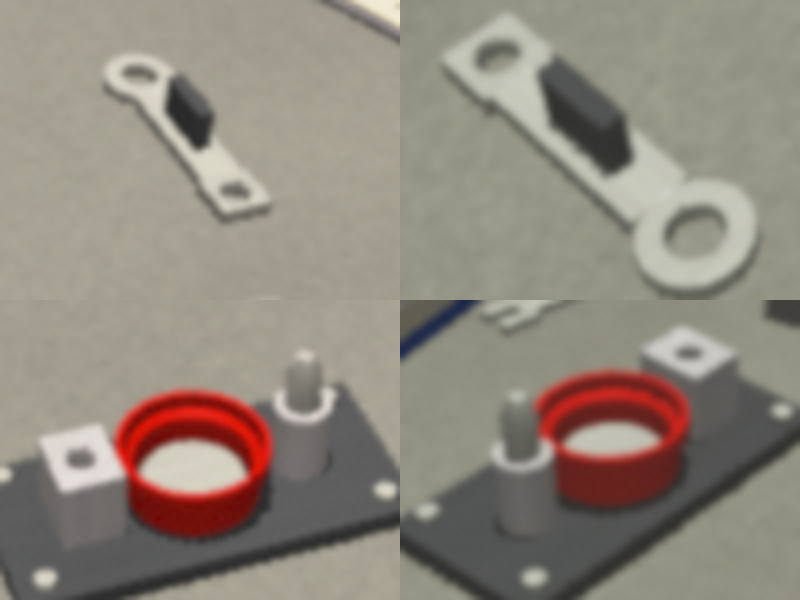

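The crop shows the chosen strap: steel-coloured with a dark rib, round eye at scene (414.5,168) and square end at (439,197.5). The block hole is at scene (305,234) and side (297,168), and the stud tip is at scene (361,209) and side (254,179). Next I triangulate these points.

```bash
cat > h.py <<'E'
from station import sense, eyes, r
import cv2,numpy as np
def P(c):
  k=eyes.get_calibration(c);return np.array(k['camera_matrix'])@np.c_[np.array(k['R']),np.array(k['t'])]
def tri(a,b):
  X=cv2.triangulatePoints(P('scene'),P('side'),np.array(a,float),np.array(b,float)).ravel();X=X[:3]/X[3]
  pr=lambda c:(lambda q:q[:2]/q[2])(P(c)@np.r_[X,1])
  return X,pr('scene')-a,pr('side')-b
def onplane(c,uv,z):
  k=eyes.get_calibration(c);R=np.array(k['R']);t=np.array(k['t'])
  o=-R.T@t;d=R.T@np.linalg.solve(np.array(k['camera_matrix']),np.r_[uv,1]);return o+d*(z-o[2])/d[2]
def wrist(uv,z,s):
  k=eyes.get_calibration('wrist');K=np.array(k['camera_matrix']);T=np.array(k['T_tool_cam'])
  x=(uv[0]-K[0,2])/K[0,0];y=(uv[1]-K[1,2])/K[1,1];th=np.hypot(x,y)
  d=np.array([x/th*np.sin(th),y/th*np.sin(th),np.cos(th)])
  R=np.array(s['ee_rot']);o=R@T[:3,3]+s['tcp_pos'];d=R@T[:3,:3]@d
  return o+d*(z-o[2])/d[2]
def wproj(X,s):
  k=eyes.get_calibration('wrist');K=np.array(k['camera_matrix']);T=np.array(k['T_tool_cam'])
  R=np.array(s['ee_rot']);p=T[:3,:3].T@(R.T@(np.array(X)-s['tcp_pos'])-T[:3,3])
  rr=np.hypot(p[0],p[1]);th=np.arctan2(rr,p[2]);return K[:2,2]+np.array([K[0,0],K[1,1]])*p[:2]/rr*th
E
python3 - <<'E'
from h import *
np.set_printoptions(precision=4,suppress=True)
for n,a,b,z in [('eye',(414.5,168.3),(228.8,337.5),.01),('pinhole',(439,197.5),(179.5,293.5),.01),('studtip',(361.3,208.8),(254.3,179.3),.095),('lock',(305.3,234.3),(297.3,168),.06)]:
  print(n,tri(a,b),onplane('scene',a,z),onplane('side',b,z))
print(eyes.get_calibration('wrist'), r.tcp_to_grasp)
E
```

```text
eye (array([0.4652, 0.3182, 0.0075]), array([-0.3084, -0.0388]), array([-0.8838,  0.1557])) [0.4682 0.3164 0.01  ] [0.4629 0.3185 0.01  ]
pinhole (array([0.5929, 0.2908, 0.0077]), array([-0.5951, -0.0163]), array([-1.4142,  0.137 ])) [0.5956 0.2899 0.01  ] [0.5893 0.2906 0.01  ]
studtip (array([0.604 , 0.0419, 0.0924]), array([-0.4484, -0.1301]), array([-0.8053,  0.2431])) [0.6072 0.0407 0.095 ] [0.6007 0.0434 0.095 ]
lock (array([ 0.5769, -0.0855,  0.0572]), array([-0.5165, -0.229 ]), array([-0.831 ,  0.3443])) [ 0.5807 -0.0863  0.06  ] [ 0.5738 -0.0839  0.06  ]
{'camera_matrix': array([[309.7069,   0.    , 321.2134],
       [  0.    , 309.7069, 200.9661],
       [  0.    ,   0.    ,   1.    ]]), 'T_tool_cam': array([[ 0.0009, -0.9651, -0.2618,  0.0709],
       [ 1.    ,  0.0011, -0.0006,  0.0003],
       [ 0.0009, -0.2618,  0.9651,  0.0191],
       [ 0.    ,  0.    ,  0.    ,  1.    ]])} 0.1635
```

```bash
cat >> h.py <<'E'
from scipy.spatial.transform import Rotation as Ro
def plan(X,alpha=None,n=None,sense=sense):
  s=sense();p=np.array(s['tcp_pos']);R=np.array(s['ee_rot']);a0=np.degrees(np.arctan2(R[1,1],R[0,1]))
  da=0 if alpha is None else (alpha-a0)
  if abs(da)>200: da-=360*np.sign(da)
  D=np.array(X)-p;m=max(np.linalg.norm(D)/.0199,abs(da)/4.5);n=n or int(np.ceil(m))
  print('yaw',round(a0,2),'turn',round(da,2),'D',np.round(D,4),'n',n,'t',s['time_s'])
  rows=[]
  for i in range(n):
    v=R.T@D/n/.02; t=-np.radians(da)/n/.08
    rows.append([round(float(q),2) for q in (*v,t)]); R=R@Ro.from_rotvec([0,0,rows[-1][3]*.08]).as_matrix()
  for i in range(0,n,10): print(rows[i:i+10])
E
python3 -c "
from h import *
plan([.529,.3045,.39],257.9)"
```

```text
yaw 109.18 turn 148.72 D [ 0.3236  0.8948 -0.0148] n 48 t 1.2
[[-0.62, 0.77, 0.02, -0.68], [-0.67, 0.73, 0.02, -0.68], [-0.7, 0.7, 0.02, -0.68], [-0.74, 0.66, 0.02, -0.68], [-0.78, 0.62, 0.02, -0.68], [-0.81, 0.57, 0.02, -0.68], [-0.84, 0.53, 0.02, -0.68], [-0.87, 0.48, 0.02, -0.68], [-0.89, 0.43, 0.02, -0.68], [-0.91, 0.39, 0.02, -0.68]]
[[-0.93, 0.34, 0.02, -0.68], [-0.95, 0.28, 0.02, -0.68], [-0.96, 0.23, 0.02, -0.68], [-0.97, 0.18, 0.02, -0.68], [-0.98, 0.13, 0.02, -0.68], [-0.99, 0.07, 0.02, -0.68], [-0.99, 0.02, 0.02, -0.68], [-0.99, -0.04, 0.02, -0.68], [-0.99, -0.09, 0.02, -0.68], [-0.98, -0.14, 0.02, -0.68]]
[[-0.97, -0.2, 0.02, -0.68], [-0.96, -0.25, 0.02, -0.68], [-0.94, -0.3, 0.02, -0.68], [-0.93, -0.35, 0.02, -0.68], [-0.91, -0.4, 0.02, -0.68], [-0.88, -0.45, 0.02, -0.68], [-0.86, -0.5, 0.02, -0.68], [-0.83, -0.54, 0.02, -0.68], [-0.8, -0.59, 0.02, -0.68], [-0.77, -0.63, 0.02, -0.68]]
[[-0.73, -0.67, 0.02, -0.68], [-0.69, -0.71, 0.02, -0.68], [-0.65, -0.75, 0.02, -0.68], [-0.61, -0.78, 0.02, -0.68], [-0.57, -0.81, 0.02, -0.68], [-0.52, -0.84, 0.02, -0.68], [-0.48, -0.87, 0.02, -0.68], [-0.43, -0.89, 0.02, -0.68], [-0.38, -0.92, 0.02, -0.68], [-0.33, -0.94, 0.02, -0.68]]
[[-0.28, -0.95, 0.02, -0.68], [-0.23, -0.97, 0.02, -0.68], [-0.17, -0.98, 0.02, -0.68], [-0.12, -0.98, 0.02, -0.68], [-0.07, -0.99, 0.02, -0.68], [-0.01, -0.99, 0.02, -0.68], [0.04, -0.99, 0.02, -0.68], [0.1, -0.99, 0.02, -0.68]]
```

Request:
jog_arm(
  increments=[
    [-0.62,0.77,0.02,-0.68],
    [-0.67,0.73,0.02,-0.68],
    [-0.7,0.7,0.02,-0.68],
    [-0.74,0.66,0.02,-0.68],
    [-0.78,0.62,0.02,-0.68],
    [-0.81,0.57,0.02,-0.68],
    [-0.84,0.53,0.02,-0.68],
    [-0.87,0.48,0.02,-0.68],
    [-0.89,0.43,0.02,-0.68],
    [-0.91,0.39,0.02,-0.68],
  ],
)

```text
time_s: 2.2
tcp_pos: [0.273, -0.4031, 0.4009]
ee_rot: [[-0.636, -0.771, 0.0], [-0.771, 0.636, -0.0], [0.0, -0.0, -1.0]]
wrist_force: [0.4, -0.1, -0.1]
gripper_width: 0.999
gripper_force: 0.0
```

Request:
jog_arm(
  increments=[
    [-0.93,0.34,0.02,-0.68],
    [-0.95,0.28,0.02,-0.68],
    [-0.96,0.23,0.02,-0.68],
    [-0.97,0.18,0.02,-0.68],
    [-0.98,0.13,0.02,-0.68],
    [-0.99,0.07,0.02,-0.68],
    [-0.99,0.02,0.02,-0.68],
    [-0.99,-0.04,0.02,-0.68],
    [-0.99,-0.09,0.02,-0.68],
    [-0.98,-0.14,0.02,-0.68],
  ],
)

```text
time_s: 3.2
tcp_pos: [0.3402, -0.2168, 0.397]
ee_rot: [[-0.145, -0.989, 0.001], [-0.989, 0.145, -0.0], [0.0, -0.001, -1.0]]
wrist_force: [0.2, 0.0, -0.4]
gripper_width: 1.001
gripper_force: 0.0
```

Request:
jog_arm(
  increments=[
    [-0.97,-0.2,0.02,-0.68],
    [-0.96,-0.25,0.02,-0.68],
    [-0.94,-0.3,0.02,-0.68],
    [-0.93,-0.35,0.02,-0.68],
    [-0.91,-0.4,0.02,-0.68],
    [-0.88,-0.45,0.02,-0.68],
    [-0.86,-0.5,0.02,-0.68],
    [-0.83,-0.54,0.02,-0.68],
    [-0.8,-0.59,0.02,-0.68],
    [-0.77,-0.63,0.02,-0.68],
  ],
)

```text
time_s: 4.2
tcp_pos: [0.4077, -0.0303, 0.393]
ee_rot: [[0.388, -0.922, 0.001], [-0.922, -0.388, 0.0], [0.0, -0.001, -1.0]]
wrist_force: [0.0, -0.5, -0.2]
gripper_width: 0.997
gripper_force: 0.0
```

Request:
jog_arm(
  increments=[
    [-0.73,-0.67,0.02,-0.68],
    [-0.69,-0.71,0.02,-0.68],
    [-0.65,-0.75,0.02,-0.68],
    [-0.61,-0.78,0.02,-0.68],
    [-0.57,-0.81,0.02,-0.68],
    [-0.52,-0.84,0.02,-0.68],
    [-0.48,-0.87,0.02,-0.68],
    [-0.43,-0.89,0.02,-0.68],
    [-0.38,-0.92,0.02,-0.68],
    [-0.33,-0.94,0.02,-0.68],
  ],
)

```text
time_s: 5.2
tcp_pos: [0.4755, 0.1569, 0.3887]
ee_rot: [[0.81, -0.586, 0.0], [-0.586, -0.81, 0.0], [0.0, -0.0, -1.0]]
wrist_force: [0.2, 0.2, 0.6]
gripper_width: 0.998
gripper_force: 0.0
```

Request:
jog_arm(
  increments=[
    [-0.28,-0.95,0.02,-0.68],
    [-0.23,-0.97,0.02,-0.68],
    [-0.17,-0.98,0.02,-0.68],
    [-0.12,-0.98,0.02,-0.68],
    [-0.07,-0.99,0.02,-0.68],
    [-0.01,-0.99,0.02,-0.68],
    [0.04,-0.99,0.02,-0.68],
    [0.1,-0.99,0.02,-0.68],
    [0,0,0,0],
  ],
)

```text
time_s: 6.1
tcp_pos: [0.5296, 0.3074, 0.3846]
ee_rot: [[0.982, -0.191, -0.0], [-0.191, -0.982, -0.0], [0.0, 0.0, -1.0]]
wrist_force: [-0.2, -0.6, 0.2]
gripper_width: 1.002
gripper_force: 0.0
```

Run:
```python
from h import *
s=sense();a=eyes.capture('wrist');cv2.imwrite('pics/w1.png',a)
import pickle;pickle.dump(s,open('s1.pkl','wb'))
print(s['time_s'],s['tcp_pos'],s['joints'],s['wrist_force'])
for n,X in(('eye',(.465,.318,.01)),('hole',(.593,.291,.01)),('rib',(.529,.3045,.04))): print(n,wproj(X,s))
plan([.529,.3045,.30],257.9)
```

```text
6.1 [0.52956795 0.30735867 0.38462194] [ 4.52605921e+01  2.16230821e+01 -3.17066681e+00  7.95186926e-03
 -6.52148043e+01  3.37349134e+01] [-0.23800576 -0.55098398  0.16760327]
eye [322.78573277 233.12953609]
hole [324.84302617 124.67481259]
rib [324.05666039 186.32726572]
yaw -101.11 turn -0.99 D [-0.0001 -0.0017 -0.0846] n 5 t 6.15
[[0.0, 0.02, 0.85, 0.04], [0.0, 0.02, 0.85, 0.04], [0.0, 0.02, 0.85, 0.04], [0.0, 0.02, 0.85, 0.04], [0.0, 0.02, 0.85, 0.04]]
```

View pics/w1.png

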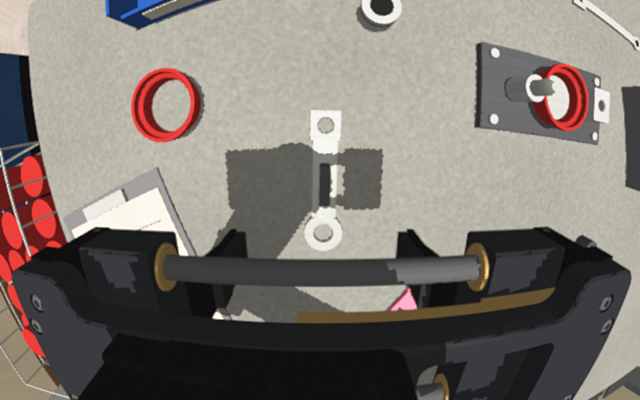

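The wrist view shows the pinhole at (325,125) and the eye at (323,233). The predictions were (324.8,124.7) and (322.8,233.1), so the position is confirmed. I'm descending to grip the rib.

Run:
```python
from h import *
plan([.529,.3045,.1965],257.9,10)
```

```text
yaw -101.11 turn -0.99 D [-1.000e-04 -1.700e-03 -1.881e-01] n 10 t 6.15
[[0.0, 0.01, 0.94, 0.02], [0.0, 0.01, 0.94, 0.02], [0.0, 0.01, 0.94, 0.02], [0.0, 0.01, 0.94, 0.02], [0.0, 0.01, 0.94, 0.02], [0.0, 0.01, 0.94, 0.02], [0.0, 0.01, 0.94, 0.02], [0.0, 0.01, 0.94, 0.02], [0.0, 0.01, 0.94, 0.02], [0.0, 0.01, 0.94, 0.02]]
```

Request:
jog_arm(
  increments=[
    [0,0.03,0.94,0.04],
    [0,0.03,0.94,0.04],
    [0,0.03,0.94,0.04],
    [0,0,0.94,0.04],
    [0,0,0.94,0.04],
    [0,0,0.94,0.02],
    [0,0,0.94,0],
    [0,0,0.94,0],
    [0,0,0.94,0],
    [0,0,0.94,0],
  ],
  grip=60,
)

```text
time_s: 7.15
tcp_pos: [0.5284, 0.3025, 0.1971]
ee_rot: [[0.977, -0.212, -0.0], [-0.212, -0.977, -0.0], [-0.0, 0.0, -1.0]]
wrist_force: [-0.1, 0.8, -0.4]
gripper_width: 0.687
gripper_force: 0.0
```

Request:
jog_arm(
  increments=[
    [0,0,0,0],
  ],
)

```text
time_s: 7.25
tcp_pos: [0.5276, 0.3018, 0.195]
ee_rot: [[0.977, -0.213, -0.005], [-0.213, -0.977, -0.004], [-0.004, 0.005, -1.0]]
wrist_force: [-0.9, 0.5, 0.8]
gripper_width: 0.687
gripper_force: 0.0
```

Request:
jog_arm(
  increments=[
    [0.05,-0.12,-0.06,0],
    [0,0,0,0],
  ],
)

```text
time_s: 7.45
tcp_pos: [0.5307, 0.3057, 0.2003]
ee_rot: [[0.977, -0.211, 0.003], [-0.211, -0.977, 0.002], [0.002, -0.002, -1.0]]
wrist_force: [0.4, 0.4, -0.5]
gripper_width: 0.687
gripper_force: 0.0
```

Request:
jog_arm(
  increments=[
    [0,0,0,0],
    [0,0,0,0],
    [0,0,0,0],
    [0,0,0,0],
    [0,0,0,0],
    [0,0,0,0],
    [0,0,0,0],
  ],
  grip=0,
)

```text
time_s: 8.15
tcp_pos: [0.53, 0.3049, 0.1987]
ee_rot: [[0.977, -0.211, -0.001], [-0.211, -0.977, -0.001], [-0.001, 0.001, -1.0]]
wrist_force: [-1.1, -3.1, 1.3]
gripper_width: 0.137
gripper_force: 2.2
```

Request:
jog_arm(
  increments=[
    [0,0,0,0],
    [0,0,0,0],
    [0,0,-0.3,0],
    [0,0,-0.9,0],
    [0,0,-1,0],
    [0,0,-1,0],
    [0,0,-1,0],
    [0,0,-1,0],
    [0,0,-1,0],
    [0,0,-1,0],
  ],
)

```text
time_s: 9.15
tcp_pos: [0.5296, 0.3051, 0.3429]
ee_rot: [[0.977, -0.212, -0.001], [-0.212, -0.977, -0.0], [-0.001, 0.0, -1.0]]
wrist_force: [-0.1, 0.5, -2.8]
gripper_width: 0.136
gripper_force: 30.0
```

Run:
```python
from h import *
s=sense();print(s['tcp_pos'],s['gripper_width'],s['gripper_force'],s['wrist_force'])
plan([.5905,-.0218,.345],167.9)
```

```text
[0.52963162 0.30510705 0.34290955] 0.13575706451668695 30.000084252096713 [-0.05532621  0.46791748 -2.82995462]
yaw -102.23 turn -89.87 D [ 0.0609 -0.3269  0.0021] n 20 t 9.15
[[0.32, 0.77, -0.01, 0.98], [0.38, 0.74, -0.01, 0.98], [0.44, 0.71, -0.01, 0.98], [0.49, 0.67, -0.01, 0.98], [0.54, 0.63, -0.01, 0.98], [0.59, 0.59, -0.01, 0.98], [0.63, 0.54, -0.01, 0.98], [0.67, 0.49, -0.01, 0.98], [0.71, 0.43, -0.01, 0.98], [0.74, 0.37, -0.01, 0.98]]
[[0.77, 0.32, -0.01, 0.98], [0.79, 0.25, -0.01, 0.98], [0.81, 0.19, -0.01, 0.98], [0.82, 0.13, -0.01, 0.98], [0.83, 0.06, -0.01, 0.98], [0.83, -0.0, -0.01, 0.98], [0.83, -0.07, -0.01, 0.98], [0.82, -0.13, -0.01, 0.98], [0.81, -0.2, -0.01, 0.98], [0.79, -0.26, -0.01, 0.98]]
```

Request:
jog_arm(
  increments=[
    [0.32,0.77,-0.01,0.98],
    [0.38,0.74,-0.01,0.98],
    [0.44,0.71,-0.01,0.98],
    [0.49,0.67,-0.01,0.98],
    [0.54,0.63,-0.01,0.98],
    [0.59,0.59,-0.01,0.98],
    [0.63,0.54,-0.01,0.98],
    [0.67,0.49,-0.01,0.98],
    [0.71,0.43,-0.01,0.98],
    [0.74,0.37,-0.01,0.98],
  ],
)

```text
time_s: 10.15
tcp_pos: [0.5599, 0.141, 0.3442]
ee_rot: [[0.54, -0.842, -0.001], [-0.842, -0.54, 0.0], [-0.001, 0.001, -1.0]]
wrist_force: [0.6, 0.5, -3.1]
gripper_width: 0.135
gripper_force: 30.0
```

Request:
jog_arm(
  increments=[
    [0.77,0.32,-0.01,0.98],
    [0.79,0.25,-0.01,0.98],
    [0.81,0.19,-0.01,0.98],
    [0.82,0.13,-0.01,0.98],
    [0.83,0.06,-0.01,0.98],
    [0.83,0,-0.01,0.98],
    [0.83,-0.07,-0.01,0.98],
    [0.82,-0.13,-0.01,0.98],
    [0.81,-0.2,-0.01,0.98],
    [0.79,-0.26,-0.01,0.98],
  ],
)

```text
time_s: 11.15
tcp_pos: [0.5905, -0.0224, 0.3461]
ee_rot: [[-0.212, -0.977, -0.001], [-0.977, 0.212, 0.001], [-0.0, 0.001, -1.0]]
wrist_force: [0.6, -0.2, -3.3]
gripper_width: 0.136
gripper_force: 30.0
```

Request:
jog_arm(
  increments=[
    [0,0,0,0],
    [0,0,0,0],
    [0,0,0,0],
  ],
)

```text
time_s: 11.45
tcp_pos: [0.5906, -0.0213, 0.3465]
ee_rot: [[-0.208, -0.978, -0.001], [-0.978, 0.208, 0.0], [-0.0, 0.001, -1.0]]
wrist_force: [-0.4, 0.0, -4.0]
gripper_width: 0.135
gripper_force: 30.0
```

Run:
```python
from h import *
s=sense();w=eyes.capture('wrist');a=eyes.capture('scene');b=eyes.capture('side')
import pickle;pickle.dump(s,open('s2.pkl','wb'))
for n,i in(('w2',w),('scene2',a),('side2',b)):cv2.imwrite(f'pics/{n}.png',i)
def pj(c,X):
  q=P(c)@np.r_[X,1];return np.round(q[:2]/q[2]).astype(int)
for c in('scene','side'): print(c,pj(c,(.5905,-.0218,.10)))
for n,X in(('stud',(.604,.042,.095)),('lock',(.577,-.0855,.06))): print(n,wproj(X,s))
def crop(im,x,y,w=140,h=105):
  x=int(np.clip(x-w//2,0,640-w));y=int(np.clip(y-h//2,0,400-h));print(x,y);return cv2.resize(im[y:y+h,x:x+w],(w*400//w,300),interpolation=cv2.INTER_CUBIC)
W=cv2.resize(w[60:260,120:520],(800,400))
top=np.hstack([crop(a,*pj('scene',(.5905,-.0218,.12))),crop(b,*pj('side',(.5905,-.0218,.12)))])
cv2.imwrite('pics/c2.png',np.vstack([top,cv2.resize(w[60:260,180:460+120],(800,300))]))
plan([.5905,-.0218,.345],167.9,1)
```

```text
scene [333 213]
side [276 164]
stud [321.45649196 282.76037492]
lock [321.48457833 125.29726144]
263 154
205 104
yaw 168.01 turn -0.11 D [-0.0002 -0.0006 -0.0017] n 1 t 11.6
[[0.03, 0.0, 0.09, 0.02]]
```

View pics/c2.png

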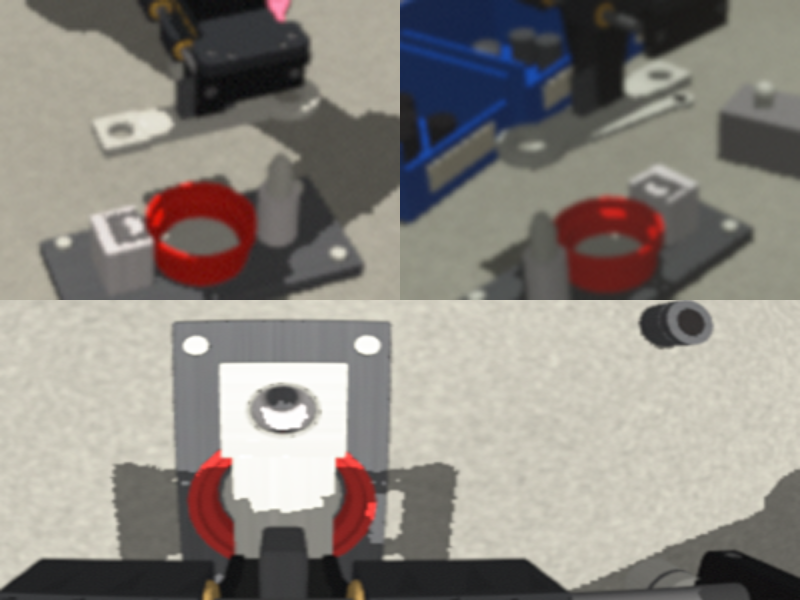

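The strap hangs level in the grip. Its pinhole is at scene (305.7,199.5) and side (296,130), and its eye is at about scene (367,190) and side (251,155). I'll triangulate these with the same cameras as the stud and lock, so biases cancel.

Run:
```python
from h import *
import pickle;s=pickle.load(open('s2.pkl','rb'))
print(tri((305.7,199.5),(296,129.9)),tri((367.3,190),(251.2,155.1)))
R=np.array(s['ee_rot']);c=s['tcp_pos']
x=np.array([-.208,-.978,0])
z=s['tcp_pos'][2]-.1987+.01
h=c+.065*x;h[2]=z;e=c-.065*x;e[2]=z
print('expected hole',h,'eye',e,'proj',wproj(h,s)); print('wrist-meas hole',wrist((322,132.7),z,s))
for d in eyes.spot_in('side','strap')[:1]+eyes.spot_in('scene','strap')[:1]:print(d)
```

```text
(array([ 0.57753027, -0.08256394,  0.15542631]), array([-0.64047833, -0.31856779]), array([-1.05063609,  0.47496313])) (array([0.60940011, 0.04645598, 0.14854102]), array([-1.97309697, -0.59176107]), array([-3.60749965,  1.08076655]))
expected hole [ 0.57704253 -0.08490194  0.15775887] eye [0.60408253 0.04223806 0.15775887] proj [321.85504993 129.96301015]
wrist-meas hole [ 0.57727572 -0.08341659  0.15775887]
{'centre': [0.2986, 0.2624, 0.01], 'conf': 0.98}
{'centre': [0.5971, -0.0368, 0.1587], 'conf': 0.92}
```

Request:
jog_arm(
  increments=[
    [0.1,0,0.5,0.02],
    [0,0,0.5,0],
    [0,0,0.5,0],
    [0,0,0.5,0],
    [0,0,0.4,0],
    [0,0,0.3,0],
    [0,0,0.2,0],
    [0,0,0.2,0],
    [0,0,0,0],
    [0,0,0,0],
  ],
)

```text
time_s: 12.7
tcp_pos: [0.5905, -0.0238, 0.285]
ee_rot: [[-0.21, -0.978, 0.001], [-0.978, 0.21, -0.0], [-0.0, -0.001, -1.0]]
wrist_force: [0.3, 0.1, -3.6]
gripper_width: 0.134
gripper_force: 30.0
```

Request:
jog_arm(
  increments=[
    [0,0,0.2,0],
    [0,0,0.2,0],
    [0,0,0.2,0],
    [0,0,0.2,0],
    [0,0,0,0],
    [0,0,0,0],
  ],
)

```text
time_s: 13.3
tcp_pos: [0.5904, -0.0238, 0.2686]
ee_rot: [[-0.21, -0.978, -0.0], [-0.978, 0.21, -0.0], [0.0, 0.0, -1.0]]
wrist_force: [0.1, -0.7, -3.2]
gripper_width: 0.137
gripper_force: 30.0
```

Underside is now at about 0.070, past the taper, with no contact force. I'll lower the rest of the way.

Request:
jog_arm(
  increments=[
    [0,0,0.15,0],
    [0,0,0.15,0],
    [0,0,0.1,0],
    [0,0,0.05,0],
    [0,0,0,0],
    [0,0,0,0],
  ],
)

```text
time_s: 13.9
tcp_pos: [0.5904, -0.0238, 0.2598]
ee_rot: [[-0.21, -0.978, 0.0], [-0.978, 0.21, -0.0], [0.0, -0.0, -1.0]]
wrist_force: [0.2, -0.3, -2.9]
gripper_width: 0.138
gripper_force: 30.0
```

Request:
jog_arm(
  increments=[
    [0,0,0.06,0],
    [0,0,0.06,0],
    [0,0,0,0],
    [0,0,0,0],
  ],
)

```text
time_s: 14.3
tcp_pos: [0.5905, -0.0237, 0.2584]
ee_rot: [[-0.21, -0.978, 0.001], [-0.978, 0.21, -0.0], [-0.0, -0.001, -1.0]]
wrist_force: [-1.6, 0.7, 5.5]
gripper_width: 0.134
gripper_force: 30.0
```

Request:
jog_arm(
  increments=[
    [0,0,0,0],
    [0,0,0,0],
    [0,0,0,0],
    [0,0,-0.3,0],
    [0,0,-1,0],
    [0,0,-1,0],
    [0,0,-1,0],
    [0,0,-1,0],
    [0,0,-1,0],
    [0,0,0,0],
  ],
  grip=45,
)

```text
time_s: 15.3
tcp_pos: [0.5911, -0.0238, 0.367]
ee_rot: [[-0.21, -0.978, 0.007], [-0.978, 0.21, 0.001], [-0.002, -0.007, -1.0]]
wrist_force: [-0.2, 0.6, 0.5]
gripper_width: 0.516
gripper_force: 0.0
```

Run:
```python
from h import *
s=sense();w=eyes.capture('wrist');a=eyes.capture('scene');b=eyes.capture('side')
import pickle;pickle.dump(s,open('s3.pkl','wb'))
print(s['tcp_pos'],s['gripper_width'],s['time_s'],'lockproj',wproj((.577,-.0855,.07),s))
a0=cv2.imread('pics/scene.png');b0=cv2.imread('pics/side.png')
def crop(im,x,y,w=100,h=75):
  return cv2.resize(im[y:y+h,x:x+w],(400,300),interpolation=cv2.INTER_CUBIC)
cv2.imwrite('pics/c3.png',np.vstack([np.hstack([crop(a0,175,215),crop(b0,300,115)]),np.hstack([crop(b,225,150),crop(w,270,80)])]))
```

```text
[ 0.59109705 -0.02384485  0.36702344] 0.5164579573089166 15.3 lockproj [325.05007656 127.0615824 ]
```

View pics/c3.png

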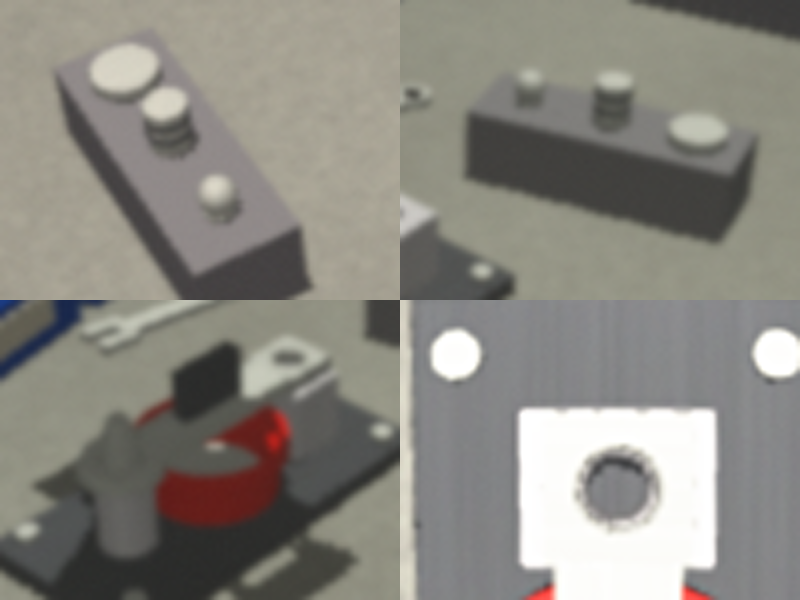

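The strap is seated: the wrist camera sees its hole at (325,127), exactly where the lock point is predicted. The tall-knob pin is the middle one in the rack, with its top at scene (216.5,240.5) and side (353,135). The disc and ball pins are on either side of it.

Run:
```python
from h import *
print(tri((216.5,240.5),(353.3,135)))
d=tri((205.8,232),(374.3,147.5));b=tri((229.3,262),(332.5,134.5));print(d,b)
v=b[0]-d[0];yaw=np.degrees(np.arctan2(v[1],v[0]));print('rack yaw',yaw)
print(sense()['joints'])
plan([.52,-.265,.345],None)
for a in (yaw+90,yaw+270): plan([.52,-.265,.345],a,14)
```

```text
(array([ 0.51442711, -0.26320857,  0.07746452]), array([-0.3718133 , -0.26308447]), array([-0.53913132,  0.32369733]))
(array([ 0.45592656, -0.26703266,  0.05598804]), array([-0.22488441, -0.17080178]), array([-0.3455902 ,  0.22000505])) (array([ 0.5724428 , -0.26138281,  0.06434797]), array([-0.53980287, -0.33864911]), array([-0.73381297,  0.39950791]))
rack yaw 2.776085822062223
[ 1.33796362e+01  2.05817459e+01 -8.09465611e+00 -3.27452244e-02
 -6.13841574e+01 -2.55311129e+01]
yaw 167.83 turn 0 D [-0.07   -0.2411 -0.0177] n 13 t 15.45
[[0.96, 0.07, 0.07, -0.0], [0.96, 0.07, 0.07, -0.0], [0.96, 0.07, 0.07, -0.0], [0.96, 0.07, 0.07, -0.0], [0.96, 0.07, 0.07, -0.0], [0.96, 0.07, 0.07, -0.0], [0.96, 0.07, 0.07, -0.0], [0.96, 0.07, 0.07, -0.0], [0.96, 0.07, 0.07, -0.0], [0.96, 0.07, 0.07, -0.0]]
[[0.96, 0.07, 0.07, -0.0], [0.96, 0.07, 0.07, -0.0], [0.96, 0.07, 0.07, -0.0]]
yaw 167.83 turn -75.06 D [-0.07   -0.2411 -0.0177] n 14 t 15.45
[[0.89, 0.06, 0.06, 1.17], [0.9, -0.02, 0.06, 1.17], [0.89, -0.1, 0.06, 1.17], [0.88, -0.19, 0.06, 1.17], [0.86, -0.27, 0.06, 1.17], [0.83, -0.35, 0.06, 1.17], [0.79, -0.42, 0.06, 1.17], [0.75, -0.5, 0.06, 1.17], [0.7, -0.56, 0.06, 1.17], [0.64, -0.63, 0.06, 1.17]]
[[0.58, -0.68, 0.06, 1.17], [0.51, -0.73, 0.06, 1.17], [0.44, -0.78, 0.06, 1.17], [0.37, -0.82, 0.06, 1.17]]
yaw 167.83 turn 104.94 D [-0.07   -0.2411 -0.0177] n 14 t 15.45
[[0.89, 0.06, 0.06, -1.64], [0.88, 0.18, 0.06, -1.64], [0.85, 0.29, 0.06, -1.64], [0.8, 0.4, 0.06, -1.64], [0.74, 0.5, 0.06, -1.64], [0.67, 0.6, 0.06, -1.64], [0.59, 0.68, 0.06, -1.64], [0.49, 0.75, 0.06, -1.64], [0.39, 0.81, 0.06, -1.64], [0.28, 0.85, 0.06, -1.64]]
[[0.17, 0.88, 0.06, -1.64], [0.05, 0.9, 0.06, -1.64], [-0.07, 0.89, 0.06, -1.64], [-0.18, 0.88, 0.06, -1.64]]
```

Run:
```python
from h import *
plan([.5145,-.2632,.345],92.8,18)
```

```text
yaw 167.83 turn -75.03 D [-0.0755 -0.2393 -0.0177] n 18 t 15.45
[[0.69, 0.06, 0.05, 0.91], [0.7, 0.01, 0.05, 0.91], [0.7, -0.04, 0.05, 0.91], [0.69, -0.09, 0.05, 0.91], [0.68, -0.14, 0.05, 0.91], [0.67, -0.19, 0.05, 0.91], [0.66, -0.23, 0.05, 0.91], [0.64, -0.28, 0.05, 0.91], [0.62, -0.33, 0.05, 0.91], [0.59, -0.37, 0.05, 0.91]]
[[0.56, -0.41, 0.05, 0.91], [0.53, -0.45, 0.05, 0.91], [0.5, -0.49, 0.05, 0.91], [0.46, -0.53, 0.05, 0.91], [0.42, -0.56, 0.05, 0.91], [0.38, -0.59, 0.05, 0.91], [0.33, -0.61, 0.05, 0.91], [0.29, -0.63, 0.05, 0.91]]
```

Request:
jog_arm(
  increments=[
    [0.69,0.06,0.05,0.91],
    [0.7,0.01,0.05,0.91],
    [0.7,-0.04,0.05,0.91],
    [0.69,-0.09,0.05,0.91],
    [0.68,-0.14,0.05,0.91],
    [0.67,-0.19,0.05,0.91],
    [0.66,-0.23,0.05,0.91],
    [0.64,-0.28,0.05,0.91],
    [0.62,-0.33,0.05,0.91],
    [0.59,-0.37,0.05,0.91],
  ],
)

```text
time_s: 16.45
tcp_pos: [0.5482, -0.1575, 0.3518]
ee_rot: [[-0.809, -0.587, -0.003], [-0.587, 0.809, 0.0], [0.002, 0.002, -1.0]]
wrist_force: [-0.5, -0.1, 0.4]
gripper_width: 0.519
gripper_force: 0.0
```

Request:
jog_arm(
  increments=[
    [0.56,-0.41,0.05,0.91],
    [0.53,-0.45,0.05,0.91],
    [0.5,-0.49,0.05,0.91],
    [0.46,-0.53,0.05,0.91],
    [0.42,-0.56,0.05,0.91],
    [0.38,-0.59,0.05,0.91],
    [0.33,-0.61,0.05,0.91],
    [0.29,-0.63,0.05,0.91],
    [0,0,0,0],
    [0,0,0,0],
  ],
  grip=50,
)

```text
time_s: 17.45
tcp_pos: [0.5148, -0.2634, 0.3443]
ee_rot: [[-0.999, -0.049, -0.002], [-0.049, 0.999, 0.001], [0.002, 0.001, -1.0]]
wrist_force: [-0.2, 0.5, -0.4]
gripper_width: 0.576
gripper_force: 0.0
```

Run:
```python
from h import *
s=sense();w=eyes.capture('wrist')
import pickle;pickle.dump(s,open('s4.pkl','wb'))
print(s['tcp_pos'],s['gripper_width'],s['time_s'],'knobproj',wproj((.5145,-.2632,.08),s))
cv2.imwrite('pics/w4.png',cv2.resize(w[90:240,220:420],(800,600),interpolation=cv2.INTER_CUBIC))
plan([.5145,-.2632,.232],92.8,7)
```

```text
[ 0.51483732 -0.26335343  0.34434448] 0.5764274452932202 17.45 knobproj [320.86626893 206.24823855]
yaw 92.84 turn -0.04 D [-5.000e-04 -1.000e-04 -1.126e-01] n 7 t 17.5
[[0.0, -0.0, 0.8, 0.0], [0.0, -0.0, 0.8, 0.0], [0.0, -0.0, 0.8, 0.0], [0.0, -0.0, 0.8, 0.0], [0.0, -0.0, 0.8, 0.0], [0.0, -0.0, 0.8, 0.0], [0.0, -0.0, 0.8, 0.0]]
```

View pics/w4.png

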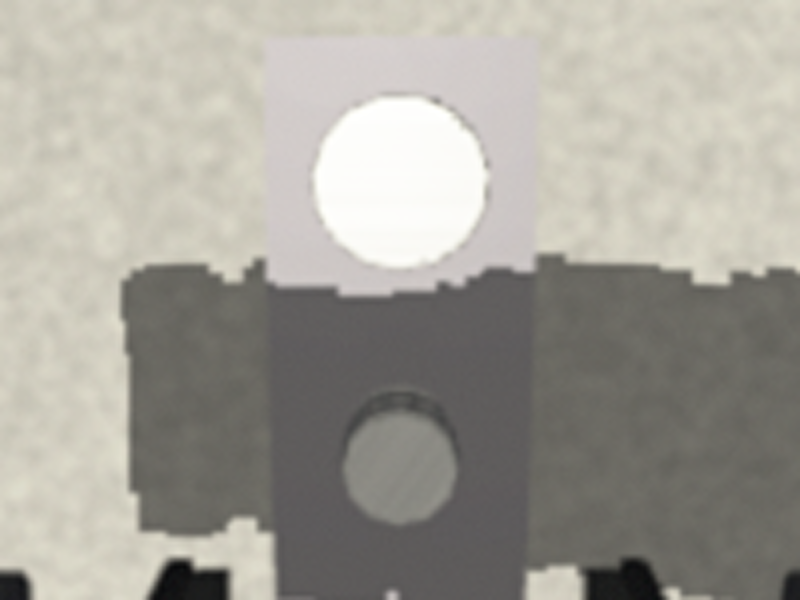

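The knob top is at about wrist (320,207), against a prediction of (320.9,206.2). It is the narrow cylinder next to the large disc head, so it is the right pin. Descending.

Request:
jog_arm(
  increments=[
    [-0.03,0,0.8,0],
    [0,0,0.8,0],
    [0,0,0.8,0],
    [0,0,0.8,0],
    [0,0,0.8,0],
    [0,0,0.7,0],
    [0,0,0.5,0],
    [0,0,0.23,0],
    [0,0,0,0],
    [0,0,0,0],
  ],
)

```text
time_s: 18.5
tcp_pos: [0.516, -0.2633, 0.2373]
ee_rot: [[-0.999, -0.049, 0.001], [-0.049, 0.999, -0.0], [-0.001, -0.0, -1.0]]
wrist_force: [0.5, -0.4, -0.3]
gripper_width: 0.573
gripper_force: 0.0
```

Request:
jog_arm(
  increments=[
    [0,0,0,0],
    [0,0,0,0],
    [0,0,0,0],
    [0,0,0,0],
    [0,0,0,0],
    [0,0,0,0],
    [0,0,0,0],
  ],
  grip=5,
)

```text
time_s: 19.2
tcp_pos: [0.5157, -0.2635, 0.237]
ee_rot: [[-0.999, -0.049, 0.0], [-0.049, 0.999, -0.0], [-0.0, -0.0, -1.0]]
wrist_force: [0.1, -0.5, 2.1]
gripper_width: 0.271
gripper_force: 30.0
```

Request:
jog_arm(
  increments=[
    [0,0,-0.3,0],
    [0,0,-0.7,0],
    [0,0,-1,0],
    [0,0,-1,0],
    [0,0,-1,0],
    [0,0,-1,0],
    [0,0,0,0],
    [0,0,0,0],
  ],
)

```text
time_s: 20.0
tcp_pos: [0.5152, -0.2631, 0.3362]
ee_rot: [[-0.999, -0.048, -0.0], [-0.048, 0.999, 0.001], [0.0, 0.001, -1.0]]
wrist_force: [-0.5, -0.4, -1.8]
gripper_width: 0.264
gripper_force: 30.0
```

Run:
```python
from h import *
import pickle;s4=pickle.load(open('s4.pkl','rb'));print('wrist pin',wrist((320,207),.08,s4))
s=sense();print(s['tcp_pos'],s['gripper_width'],s['wrist_force'])
plan([.577,-.0855,.337],167.9,18)
```

```text
wrist pin [ 0.51518069 -0.26388025  0.08      ]
[ 0.51516641 -0.26309158  0.33615867] 0.26412498707662896 [-0.48937423 -0.38538679 -1.84115877]
yaw 92.74 turn 75.16 D [0.0618 0.1776 0.0008] n 18 t 20.0
[[-0.2, 0.48, -0.0, -0.91], [-0.23, 0.47, -0.0, -0.91], [-0.26, 0.45, -0.0, -0.91], [-0.3, 0.43, -0.0, -0.91], [-0.33, 0.41, -0.0, -0.91], [-0.35, 0.38, -0.0, -0.91], [-0.38, 0.36, -0.0, -0.91], [-0.41, 0.33, -0.0, -0.91], [-0.43, 0.3, -0.0, -0.91], [-0.45, 0.27, -0.0, -0.91]]
[[-0.47, 0.23, -0.0, -0.91], [-0.48, 0.2, -0.0, -0.91], [-0.5, 0.16, -0.0, -0.91], [-0.51, 0.12, -0.0, -0.91], [-0.51, 0.09, -0.0, -0.91], [-0.52, 0.05, -0.0, -0.91], [-0.52, 0.01, -0.0, -0.91], [-0.52, -0.03, -0.0, -0.91]]
```

Request:
jog_arm(
  increments=[
    [-0.2,0.48,0,-0.91],
    [-0.23,0.47,0,-0.91],
    [-0.26,0.45,0,-0.91],
    [-0.3,0.43,0,-0.91],
    [-0.33,0.41,0,-0.91],
    [-0.35,0.38,0,-0.91],
    [-0.38,0.36,0,-0.91],
    [-0.41,0.33,0,-0.91],
    [-0.43,0.3,0,-0.91],
    [-0.45,0.27,0,-0.91],
  ],
)

```text
time_s: 21.0
tcp_pos: [0.5495, -0.164, 0.3346]
ee_rot: [[-0.712, -0.703, -0.004], [-0.703, 0.712, 0.001], [0.002, 0.003, -1.0]]
wrist_force: [0.5, -0.5, -2.1]
gripper_width: 0.267
gripper_force: 30.0
```

Request:
jog_arm(
  increments=[
    [-0.47,0.23,0,-0.91],
    [-0.48,0.2,0,-0.91],
    [-0.5,0.16,0,-0.91],
    [-0.51,0.12,0,-0.91],
    [-0.51,0.09,0,-0.91],
    [-0.52,0.05,0,-0.91],
    [-0.52,0.01,0,-0.91],
    [-0.52,-0.03,0,-0.91],
    [0,0,0,0],
    [0,0,0,0],
  ],
)

```text
time_s: 22.0
tcp_pos: [0.5771, -0.0857, 0.3353]
ee_rot: [[-0.212, -0.977, -0.003], [-0.977, 0.212, -0.0], [0.001, 0.003, -1.0]]
wrist_force: [-0.1, 0.1, -1.8]
gripper_width: 0.265
gripper_force: 30.0
```

Run:
```python
from h import *
import pickle
s=sense();a=eyes.capture('scene');b=eyes.capture('side');pickle.dump(s,open('s5.pkl','wb'))
print(s['tcp_pos'],s['gripper_width'],s['time_s'])
h=s['tcp_pos'][2]-.187
def pj(c,X):
  q=P(c)@np.r_[X,1];return q[:2]/q[2]
out=[]
for c,im in(('scene',a),('side',b)):
  x,y=(pj(c,(.577,-.0855,.085))-[50,45]).astype(int);print(c,x,y,'tip exp',pj(c,(.577,-.0855,h-.045)),'hole exp',pj(c,(.577,-.0855,.07)))
  out.append(cv2.resize(im[y:y+100,x:x+67*0+80],(400,500),interpolation=cv2.INTER_CUBIC))
cv2.imwrite('pics/c5.png',np.hstack(out))
plan([.577,-.0855,.337],167.9,1)
```

```text
[ 0.57714974 -0.08574495  0.33531591] 0.26490086292996057 22.0
scene 254 179 tip exp [304.29035478 218.35569272] hole exp [304.65426807 229.80374759]
side 246 112 tip exp [296.17844405 150.92233433] hole exp [296.3766246  163.60562559]
yaw 167.77 turn 0.13 D [-0.0002  0.0006  0.001 ] n 1 t 22.1
[[-0.03, 0.02, -0.05, -0.03]]
```

View pics/c5.png

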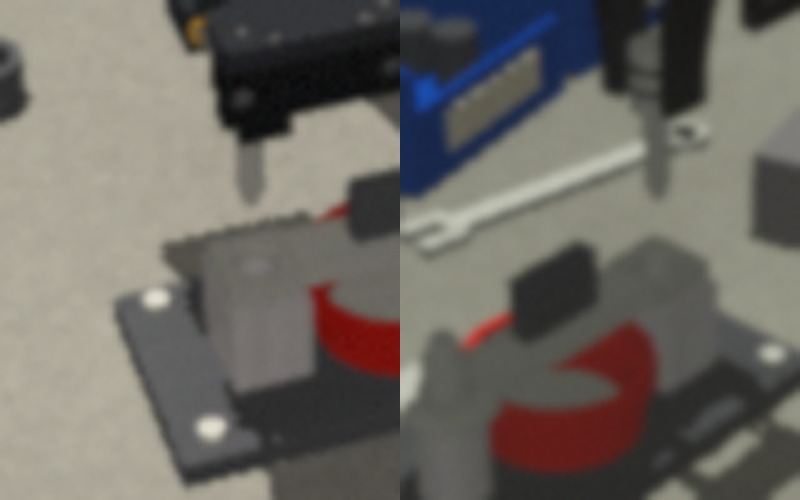

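The pin hangs straight. Its tip is at scene (304,219) and side (297.4,151.4), above the strap hole at scene (305.6,231.6) and side (297,166.2). I'll check the lateral offset.

Run:
```python
from h import *
print(tri((304,219),(297.4,151.4)),tri((305.6,231.6),(297,166.2)))
```

```text
(array([ 0.57577722, -0.08637618,  0.10139232]), array([-0.33405721, -0.15658411]), array([-0.54103408,  0.23472204])) (array([ 0.57608061, -0.08374274,  0.0635438 ]), array([-0.38699892, -0.17233964]), array([-0.62466901,  0.2602452 ]))
```

Request:
jog_arm(
  increments=[
    [-0.05,0,0.5,0],
    [0,0,0.5,0],
    [0,0,0.4,0],
    [0,0,0.3,0],
    [0,0,0.3,0],
    [0,0,0.2,0],
    [0,0,0.2,0],
    [0,0,0,0],
    [0,0,0,0],
  ],
)

```text
time_s: 23.0
tcp_pos: [0.5778, -0.0848, 0.2889]
ee_rot: [[-0.21, -0.978, 0.0], [-0.978, 0.21, -0.0], [-0.0, -0.0, -1.0]]
wrist_force: [0.0, -0.1, -1.5]
gripper_width: 0.266
gripper_force: 30.0
```

Tip is about 13 mm into the strap and block, with no contact force. Continuing down.

Request:
jog_arm(
  increments=[
    [0,0,0.3,0],
    [0,0,0.3,0],
    [0,0,0.3,0],
    [0,0,0.2,0],
    [0,0,0.1,0],
    [0,0,0.1,0],
    [0,0,0,0],
    [0,0,0,0],
  ],
)

```text
time_s: 23.8
tcp_pos: [0.5778, -0.0848, 0.2629]
ee_rot: [[-0.21, -0.978, 0.0], [-0.978, 0.21, -0.0], [-0.0, -0.0, -1.0]]
wrist_force: [-0.4, -0.7, -1.0]
gripper_width: 0.268
gripper_force: 30.0
```

Request:
jog_arm(
  increments=[
    [0,0,0.1,0],
    [0,0,0.1,0],
    [0,0,0.06,0],
    [0,0,0,0],
    [0,0,0,0],
  ],
)

```text
time_s: 24.3
tcp_pos: [0.5777, -0.0848, 0.2575]
ee_rot: [[-0.21, -0.978, -0.0], [-0.978, 0.21, -0.0], [0.0, 0.0, -1.0]]
wrist_force: [0.3, 0.4, -2.3]
gripper_width: 0.266
gripper_force: 30.0
```

Request:
jog_arm(
  increments=[
    [0,0,0.06,0],
    [0,0,0.06,0],
    [0,0,0,0],
    [0,0,0,0],
  ],
)

```text
time_s: 24.7
tcp_pos: [0.5779, -0.0847, 0.2568]
ee_rot: [[-0.21, -0.978, 0.001], [-0.978, 0.21, -0.0], [0.0, -0.001, -1.0]]
wrist_force: [-1.4, 0.6, 6.7]
gripper_width: 0.267
gripper_force: 30.0
```

Contact at 0.2568, where 0.257 was expected, so the head is on the strap. Releasing and lifting straight up.

Request:
jog_arm(
  increments=[
    [0,0,0,0],
    [0,0,0,0],
    [0,0,0,0],
    [0,0,0,0],
    [0,0,-0.3,0],
    [0,0,-0.8,0],
    [0,0,-1,0],
    [0,0,-1,0],
    [0,0,-1,0],
    [0,0,-1,0],
  ],
  grip=50,
)

```text
time_s: 25.7
tcp_pos: [0.5776, -0.0848, 0.3584]
ee_rot: [[-0.21, -0.978, 0.0], [-0.978, 0.21, -0.0], [-0.0, -0.0, -1.0]]
wrist_force: [0.5, -0.1, 0.9]
gripper_width: 0.577
gripper_force: 0.0
```

Request:
jog_arm(
  increments=[
    [-0.3,0,-1,0],
    [-0.5,0,-1,0],
    [-1,0,-1,0],
    [-1,0,0,0],
    [-1,0,0,0],
    [-1,0,0,0],
    [-1,0,0,0],
    [-1,0,0,0],
    [-1,0,0,0],
    [0,0,0,0],
  ],
)

```text
time_s: 26.7
tcp_pos: [0.6111, 0.0701, 0.417]
ee_rot: [[-0.208, -0.978, 0.0], [-0.978, 0.208, 0.0], [-0.0, -0.0, -1.0]]
wrist_force: [0.2, 0.4, -0.2]
gripper_width: 0.577
gripper_force: 0.0
```

Run:
```python
from h import *
s=sense();a=eyes.capture('scene');b=eyes.capture('side')
print(s['tcp_pos'],s['time_s'],s['wrist_force'])
cv2.imwrite('pics/c6.png',np.hstack([cv2.resize(i[y:y+120,x:x+80+0],(400,600),interpolation=cv2.INTER_CUBIC) for i,x,y in((a,285,160),(b,240,110))]))
```

```text
[0.61106045 0.0700561  0.41696479] 26.7 [ 0.15010603  0.36833822 -0.18161707]
```

View pics/c6.png

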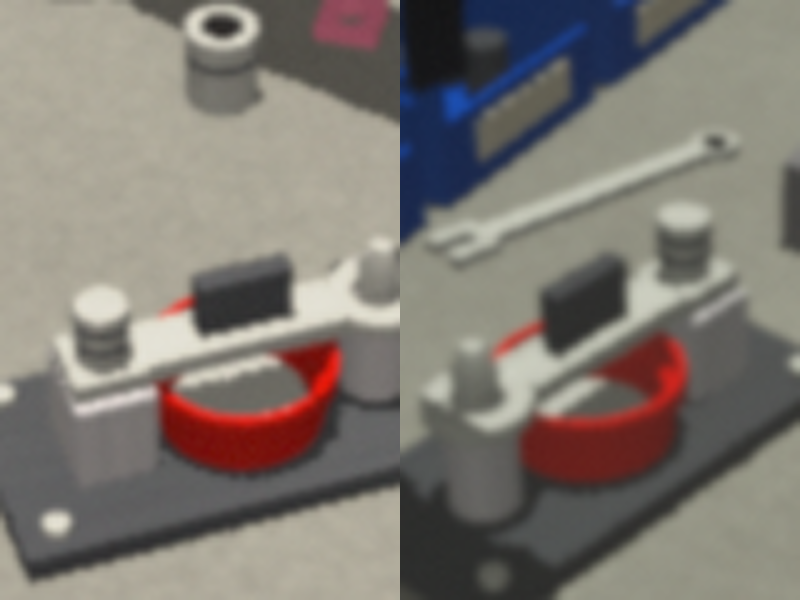

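The strap lies level across stud and block, the pin head (scene (305,222), side (377,156)) sits on the strap, and the ring is in place. I'm handing in.

```bash
python3 -c "
from station import r
print(r.finish_job())"
```

```text
the job is handed in; nothing more can be done
None
```

The job is handed in at about 27 s: the strap is seated on the stud and block, the knob pin is pushed through until its head rests on the strap, and the ring and the other two pins were not moved.

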